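# Release the cam lock and run the sample shuttle home

## Task

Bring the sample in front of the reader head: first, with the shuttle still right back, turn the cam to its low point by pushing the upright peg of its lever round until the lever points straight away from the shuttle, in line with the shuttle's travel. Only then push the shuttle by its upright tab forward, fully home, so that its roller comes up against the low side of the cam. Only push: do not touch or lift the vial that rides in the shuttle, leave everything else standing where it is, and finish with the hand clear.

Things in the scene. Friction and masses are not known exactly. Their poses are not given: they have to be found in the camera images.
- bed: Fixed aluminium bed plate, 240 x 100 x 10 mm. Origin on the bench under the shuttle's centre line; plate from x = -135 to 105, y = -45 to 55 mm. x: the way the shuttle is pushed home (to the cam); y: left of that; z up. Rails beside the shuttle: 24 mm high, outer edges y = +-36 mm. Grey reader head 26 x 12 mm, 66 mm high, at x = -4, y = -41 mm.
- cam_pivot (a point): Top of the fixed upright shaft on which the cam turns: bed x = 60, y = 0 mm (on the shuttle's centre line), 40 mm above the bench. The cam is a steel disc of 30 mm radius set 15 mm off this shaft, 12 to 26 mm above the bench; away from its low point it blocks the shuttle short of home.
- cam (a joint): Cam angle, rad: where its lever and lobe point, counter-clockwise from above, from the bed's x axis. 0 = low point (lever straight away from the shuttle). Starts at 1.2 to 1.95, lever out on the bed's left (+y): turn it clockwise. Range -1.0 to 2.4, no stop or click at 0; stiff friction (0.3 N m, about 5 N at the peg) holds it where it is left.
- peg_top (a point): Centre of the top of the steel peg on the end of the cam's lever, 78 mm above the bench. The peg is upright, 14 mm in diameter and stands 44 mm above the lever (34 to 78 mm above the bench); its axis is 65 mm from the cam's shaft. The lever is a bar 14 mm wide (19 mm round the foot of the peg), 26 to 34 mm above the bench.
- shuttle (a joint): Travel of the shuttle forward along the bed's x axis in m: 0 right back (the start), 0.0315 fully home, where it meets its end stop just as its roller reaches the low side of the cam. Friction about 2 N; it stays where it is left.
- tab_back (a point): Centre of the rear face of the shuttle's upright push tab, 45 mm above the bench; starts at bed x = -108 mm, y = 0. Push here along the bed's +x. The tab is 44 mm wide, 6 mm thick, 20 to 67 mm above the bench; behind it are only 27 mm of bed plate (10 mm high) and then free bench.
- sample_mid (a point): Middle of the white-capped sample vial, 50 mm above the bench. The vial is 27 mm across, 58 mm high (top 79 mm above the bench) and stands loose in a ring on the shuttle (38 mm across, top 43 mm above the bench), 73 mm ahead of the tab's rear face. It rides with the shuttle; not to be touched.
- spare_a: A spare vial, 27 mm in diameter and 58 mm high, standing on the bench left of the bed; origin at the centre of its underside. A bystander.
- spare_b: A second spare vial, the same size, further back along the bed; origin at the centre of its underside. A bystander.
- tape: A roll of tape lying flat beyond the cam end of the bed, 53 mm across, 19 mm high; origin on its underside. A bystander.
- white_bottle: A white reagent bottle with a screw cap, 56 mm in diameter, 112 mm high, back left; origin at the centre of its underside. A bystander. (A fixed spray bottle, 262 mm high, also stands at the left, near x = 0.29, y = 0.41 m.)
- brown_bottle: A brown reagent bottle, 60 mm in diameter, 120 mm high, on the left; origin at the centre of its underside. A bystander.
- round_tub: A flat round tub, 91 mm across, 33 mm high, back right; origin at the centre of its underside. A bystander.
- hex_keys: A folding hex key set, 98 x 18 x 24 mm, lying front right; origin on its underside. A bystander.

How it is judged:
By the outcome, as a careful person would: the job done as asked, in the order asked, and still so for the second after the job is handed in, with the robot touching nothing.
It also fails if it takes over 61 s, if anything falls off the work surface, if the arm or the gripper's body presses on something with over 40 N, if the wrist force passes 120 N, or if a joint passes its speed limit or range.

## Robot

A 7-joint arm with a two-finger parallel gripper is mounted at the origin on the work surface; the furniture and walls round the work are solid. World frame = base frame: x ahead of the robot, y to its left, z up, the work surface at z = 0. Lengths are in m, angles in rad, forces in N, time in s.
With the tool pointing down it reaches from about 0.35 to 0.9 m from the base axis. Payload 19.9 kg.
Tool frame: the origin (TCP) lies between the finger pads; the fingertips stand 22 mm ahead of it and the grasp point (between the pads) lies 3 mm ahead of it; z points along the fingers, y is the line along which they close (so a half turn about z gives the same grasp; the last joint's range is limited). The gripper opens to 94 mm and grips with 3 to 60 N. Pads are 16 mm wide; open, the fingers measure 119 mm over their backs; the gripper's body (75 mm by 177 mm) begins 78 mm behind the grasp point.
Start: joints at [1.099, 0.417, -0.01, 1.614, 0.005, 1.111, -0.053], TCP at [0.26, -0.568, 0.227] pointing down, gripper open.
Joint ranges: [-2.81, 2.81], [-0.39, 2.02], [-1.27, 1.25], [0.06, 2.57], [-1.19, 4.33], [0.19, 2], [-2.82, 2.82]. Speed limits (rad/s): [1.89, 1.89, 2.39, 2.39, 3.01, 3.01, 3.01].

## Interface

Orientations are given as a 3x3 rotation matrix whose columns are the frame's x, y, z axes.
In Python, from bench import get_state, grab_frame, camera_params, hand_in gives the robot as it stands.
- The arm moves only by the tool move_arm, never from a script. Its argument "motion" is text: rows parted by semicolons, each of 7 numbers parted by spaces: the opening, from 0 (shut) to 1 (fully open), then the shift along the tool's x, y, z each as a share of 0.15 m, from -1 to 1, then the turn, a rotation vector about the tool's x, y, z each as a share of pi/2 rad, from -1 to 1. A call has exactly 5 rows; each row is the pose to reach, as a shift and turn from the pose commanded when the call began, along the tool's axes at that moment; what a row does not reach only later rows make up. A row lasts 1/12 s, in which the tool goes at most 41.7 mm and 7.16 degrees, less where a joint would pass 70% of its speed; a pose out of reach is approached as far as the arm can. A call with a number of a shift or a turn outside -1 to 1 is refused whole. A call with a gripper value outside its range is refused whole. The fingers move at their own pace and stop on an object; "newtons" is the grip in N (left out, the last holds). Time passes only in rows, so rows that repeat a pose let the fingers close, or fill a call up. It gives the time, the measured TCP pose, the force, the opening and the grip force at its end, in the units of the state.
- get_state(): the state, without advancing time (a new reading comes with each control period).
- grab_frame(name): name is "scene" or "top"; returns the picture (420x560x3 uint8, red, green, blue); there is no depth.
- camera_params(name): a dict with "mtx" (3x3 intrinsics, pixels), "position" and "rotation" of the camera in the world. Camera axes: x right, y down, z forward; pixel columns grow to the right and rows downward; lengths in m; the calibration is good to about 2 mm. A picture is of the moment at which its call begins. camera_params takes no time and is no camera call.
- hand_in(): hands the job in; it is judged then, once.
The state is a dict: "time": time; "q": joint angles; "dq": joint speeds; "tau": joint torques, N m; "position": TCP position; "tool_rot": TCP orientation; "wrist_force": force on the tool from outside, world axes, zero at the start; "ft_torque": the same for the moment, N m; "grip_width": finger opening in m; "grip_force": force on a finger pad.
Only numpy, scipy, OpenCV 4.12 (cv2) and the standard library are available. Lean on these libraries where they do the work, as an engineer would, in place of code of your own. Each camera call takes 0.05 s, during which the arm holds its last target. There are 200 camera calls.

## Working session

There is one attempt and no reset: what is moved stays moved. The work goes in short steps, Python scripts to look and compute and a tool call to move; the robot and the scene stay as the last step left them, time stands still between calls to the robot, and variables do not carry over. Pictures are saved under pics/ and viewed, at most 10 in all, crops included, and the job is handed in when it is done.

Besides the shell and the picture viewer there is one more tool, called after ">>>" in YAML: its name, and indented under it one key for each argument. move_arm: Moves the arm, as the interface text tells. Shift numbers are shares of 0.15 m and turn numbers shares of pi/2 rad, none past 1 either way. Its arguments: {"type":"object","properties":{"motion":{"type":"string"},"newtons":{"type":"number"}},"required":["motion"]}

```bash
mkdir -p pics; ls; python3 - <<'E'
from bench import *
import cv2
for n in("scene","top"):
    cv2.imwrite(f"pics/{n}0.png",grab_frame(n)[:,:,::-1]); p=camera_params(n); print(n,p)
s=get_state();print(s["time"],s["position"],s["tool_rot"],s["grip_width"])
E
```

```text
pics
scene {'mtx': array([[417.16880123,   0.        , 275.53496775],
       [  0.        , 417.16880123, 213.08253304],
       [  0.        ,   0.        ,   1.        ]]), 'position': array([-0.10645238, -0.63062215,  0.50314296]), 'rotation': array([[ 0.78123363, -0.2579013 ,  0.56847246],
       [-0.62419241, -0.33383523,  0.70635534],
       [ 0.00760618, -0.90666474, -0.42178334]])}
top {'mtx': array([[445.24247956,   0.        , 284.02421481],
       [  0.        , 445.24247956, 207.97611749],
       [  0.        ,   0.        ,   1.        ]]), 'position': array([0.37233804, 0.06759662, 1.2260014 ]), 'rotation': array([[ 0.00284092, -0.99433519,  0.10625187],
       [-0.99998618, -0.00235483,  0.00470009],
       [-0.00442326, -0.10626376, -0.99432814]])}
0.1 [ 0.26029133 -0.56787412  0.22690993] [[ 9.09038113e-01  4.16712638e-01 -5.35093554e-04]
 [ 4.16712972e-01 -9.09037617e-01  9.54271854e-04]
 [-8.87630275e-05 -1.09044991e-03 -9.99999402e-01]] 0.09380500127204973
```

View pics/scene0.png

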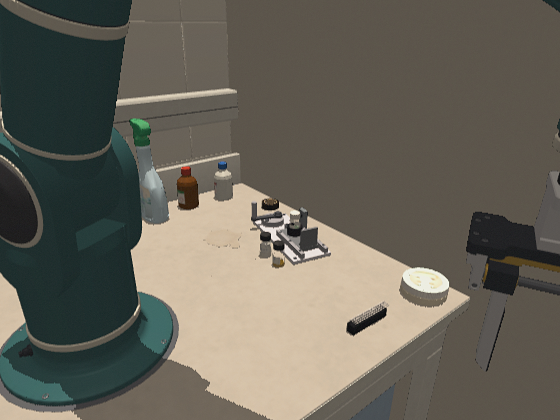

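View pics/top0.png

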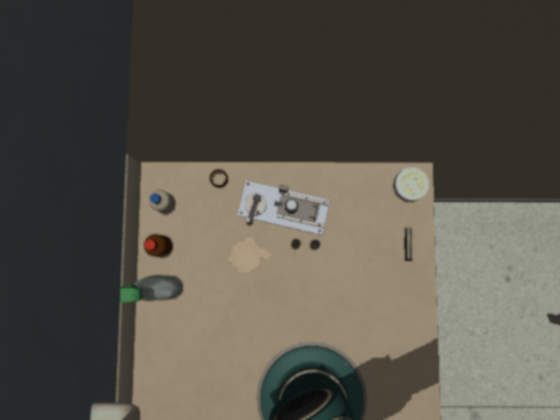

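The scene view shows the bed at about (290,235). In the top view it is at (283,207), with the cam end to image left (world +y) and the lever pointing toward the robot, its peg near (250,221). I'll zoom in next.

```bash
python3 - <<'E'
import cv2, numpy as np
a=cv2.imread("pics/top0.png")[165:265,205:345]; b=cv2.imread("pics/scene0.png")[190:275,235:345]
a=cv2.resize(a,None,fx=5.6,fy=5.6,interpolation=cv2.INTER_CUBIC);a=cv2.convertScaleAbs(a,alpha=1.5)
b=cv2.resize(b,None,fx=7,fy=7,interpolation=cv2.INTER_CUBIC);b=cv2.convertScaleAbs(b,alpha=1.3)
cv2.imwrite("pics/topc.png",a);cv2.imwrite("pics/scenec.png",b)
E
```

```text
(no output)
```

View pics/topc.png

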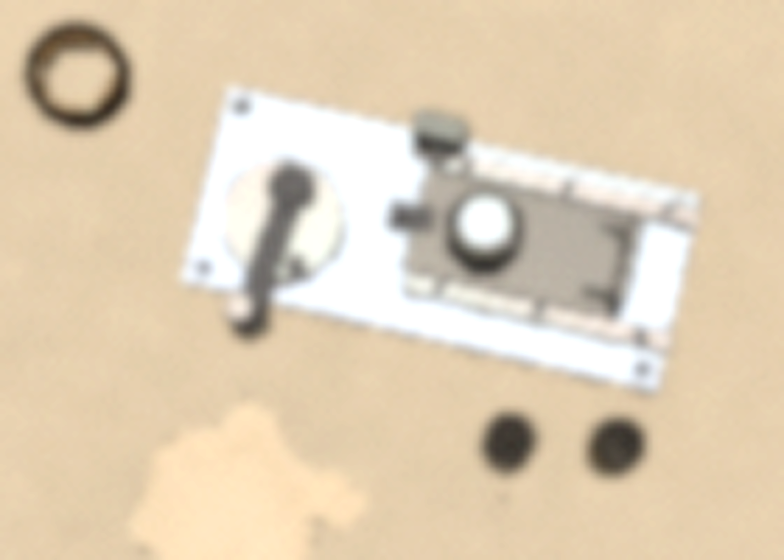

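View pics/scenec.png

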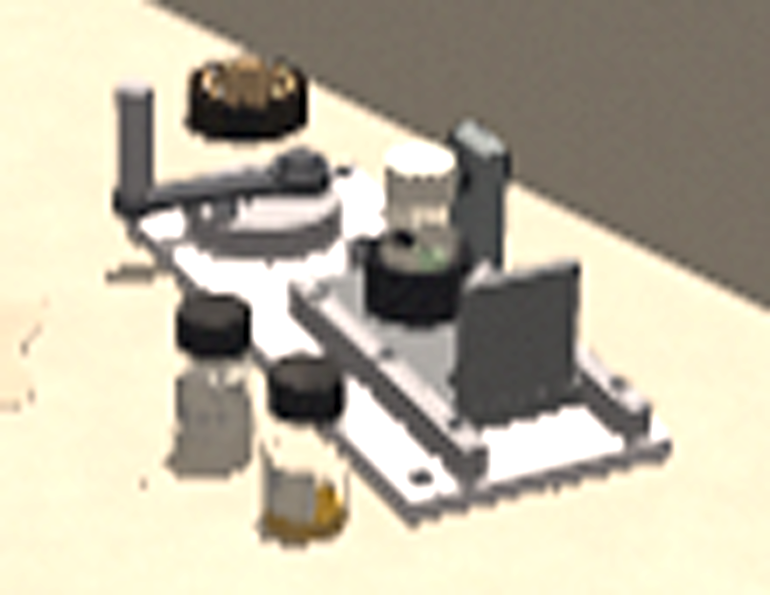

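The crops show plate corners at topc (230,88), (700,192), (658,390) and (182,280), the pivot at about (290,185) and the peg top at about (240,305). In the scene crop the peg top is at (135,90) and the tab top edge runs (462,290)–(578,265).

```bash
cat > h.py <<'E'
import numpy as np, cv2
from bench import *
def ray(n,uv):
    p=camera_params(n); d=p["rotation"]@np.linalg.inv(p["mtx"])@np.array([*uv,1.]); return p["position"],d
def onz(n,uv,z):
    c,d=ray(n,uv); return c+d*(z-c[2])/d[2]
def tri(a,b):
    (c1,d1),(c2,d2)=ray("top",a),ray("scene",b)
    t=np.linalg.lstsq(np.c_[d1,-d2],c2-c1,rcond=None)[0]; p,q=c1+t[0]*d1,c2+t[1]*d2
    return (p+q)/2,np.linalg.norm(p-q)
T=lambda u,v:(u/5.6+205-.4,v/5.6+165-.4)
S=lambda u,v:(u/7+235-.4,v/7+190-.4)
def fit(P,Q): # rigid 2d P->Q
    P,Q=np.array(P),np.array(Q);a,b=P-P.mean(0),Q-Q.mean(0)
    th=np.arctan2((a[:,0]*b[:,1]-a[:,1]*b[:,0]).sum(),(a*b).sum()); R=np.array([[np.cos(th),-np.sin(th)],[np.sin(th),np.cos(th)]])
    return th,R,Q.mean(0)-R@P.mean(0)
E
python3 - <<'E'
from h import *
im=cv2.imread("pics/top0.png"); m=(im.min(2)>140).astype(np.uint8); m[:160]=0;m[:, :230]=0;m[:,335:]=0;m[240:]=0
m=cv2.morphologyEx(m,cv2.MORPH_CLOSE,np.ones((5,5)))
c=max(cv2.findContours(m,0,2)[0],key=cv2.contourArea); print(cv2.minAreaRect(c),cv2.boxPoints(cv2.minAreaRect(c)))
uv=[T(230,88),T(700,192),T(658,390),T(182,280)];print(np.round(uv,1))
W=[onz("top",u,.01)[:2] for u in uv]; B=[(.105,-.045),(-.135,-.045),(-.135,.055),(.105,.055)]
th,R,t=fit(B,W); print("bed",th,t,"res",np.round(np.array(W)-(np.array(B)@R.T+t),4).tolist())
uv2=[S(410,518),S(668,440)];W2=[onz("scene",u,.01)[:2] for u in uv2];print("scene rear corners in bed",[R.T@(w-t) for w in W2])
inb=lambda p:np.round([*(R.T@(p[:2]-t)),p[2]],4)
p,e=tri(T(240,305),S(135,90));print("peg tri",p,inb(p),e); print("peg top cam",inb(onz("top",T(240,305),.078)),"scene",inb(onz("scene",S(135,90),.078)))
print("pivot",inb(onz("top",T(290,185),.04)),inb(onz("scene",S(302,157),.04)))
print("tab",inb(onz("scene",S(460,290),.067)),inb(onz("scene",S(578,265),.067)))
print("vial",inb(onz("top",T(484,220),.079)),tri(T(484,220),S(420,155))[0])
for a in((508,440),(615,445)):print("spare",inb(onz("top",T(*a),.058)),onz("top",T(*a),.058))
E
```

```text
((283.0421447753906, 208.31741333007812), (87.62025451660156, 38.975650787353516), 12.994616508483887) [[235.97192 217.45506]
 [244.73596 179.47752]
 [330.11237 199.17976]
 [321.34833 237.1573 ]]
[[245.7 180.3]
 [329.6 198.9]
 [322.1 234.2]
 [237.1 214.6]]
bed 1.3492658507607092 [0.51338612 0.08827352] res [[-0.0014, -0.0012], [0.0001, 0.0013], [0.0004, 0.0006], [0.0009, -0.0008]]
scene rear corners in bed [array([-0.14205589,  0.06075183]), array([-0.13555087, -0.04023554])]
peg tri [0.4655657  0.16803361 0.07642647] [0.0673 0.0642 0.0764] 0.0012208453496937853
peg top cam [0.0669 0.0637 0.078 ] scene [0.0642 0.0662 0.078 ]
pivot [ 0.0608 -0.0001  0.04  ] [0.0598 0.     0.04  ]
tab [-0.1065  0.025   0.067 ] [-0.1073 -0.019   0.067 ]
vial [-0.0343  0.0002  0.079 ] [0.50516897 0.05513789 0.08028028]
spare [-0.0678  0.0962  0.058 ] [0.40462821 0.04332111 0.058     ]
spare [-0.117   0.0874  0.058 ] [ 0.40243575 -0.00663555  0.058     ]
```

```bash
cat >> h.py <<'E'
TH,BT=1.3493,np.array([.5134,.0883]); RB=np.array([[np.cos(TH),-np.sin(TH)],[np.sin(TH),np.cos(TH)]])
bed=lambda x,y:RB@[x,y]+BT
inb=lambda p:np.round([*(RB.T@(np.array(p[:2])-BT)),p[2]],4)
def rel(targets): # list of (bed x, bed y, z, bed yaw of tool x)
    s=get_state(); R=s["tool_rot"]; y0=np.arctan2(R[1,0],R[0,0])
    print("t",round(s["time"],2),"bed",inb(s["position"]),"yaw",round(y0-TH,3),"F",np.round(s["wrist_force"],1),"w",s["grip_width"])
    for x,y,z,w in targets:
        d=R.T@(np.array([*bed(x,y),z])-s["position"]); a=(w+TH-y0+np.pi)%(2*np.pi)-np.pi
        print(np.round(d/.15,3),round(-a/(np.pi/2),3))
E
python3 -c "
from h import *
rel([(.037,.067,.2,-.1)])"
```

```text
t 0.1 bed [-0.6957  0.1028  0.2269] yaw -0.919 F [-0.8  0.2  1.1] w 0.09380500127204973
[ 3.151 -3.74   0.183] -0.522
```

>>> move_arm:
  motion: "0 0.2 -0.2 0 0 0 0;0 0.4 -0.4 0 0 0 0;0 0.6 -0.6 0 0 0 0;0 0.8 -0.8 0 0 0 0;0 0.95 -0.95 0 0 0 0"
  newtons: 20

```text
time: 0.52
position: [0.3311, -0.3764, 0.2272]
tool_rot: [[0.909, 0.418, -0.0], [0.418, -0.909, 0.001], [-0.0, -0.001, -1.0]]
wrist_force: [1.1, -0.3, 0.3]
grip_width: 0.064
grip_force: 0.0
```

>>> move_arm:
  motion: "0 0.2 -0.2 0 0 0 0;0 0.4 -0.4 0 0 0 0;0 0.6 -0.6 0 0 0 0;0 0.8 -0.8 0 0 0 0;0 0.95 -0.95 0 0 0 0"

```text
time: 0.93
position: [0.4011, -0.1875, 0.2275]
tool_rot: [[0.909, 0.418, 0.0], [0.418, -0.909, -0.0], [0.0, 0.0, -1.0]]
wrist_force: [0.8, -0.1, 0.1]
grip_width: 0.0307
grip_force: 0.0
```

>>> move_arm:
  motion: "0 0.15 -0.2 0 0 0 0;0 0.3 -0.4 0 0 0 0;0 0.45 -0.6 0 0 0 0;0 0.6 -0.8 0 0 0 0;0 0.7 -0.95 0 0 0 0"

```text
time: 1.35
position: [0.437, -0.014, 0.2275]
tool_rot: [[0.908, 0.418, 0.0], [0.418, -0.908, 0.0], [0.0, -0.0, -1.0]]
wrist_force: [0.3, 0.2, 0.3]
grip_width: 0.0005
grip_force: 0.0
```

```bash
python3 -c "
from h import *
rel([(.037,.067,.2,-.1)]);print(get_state()['q'])"
```

```text
t 1.35 bed [-0.1166  0.0521  0.2275] yaw -0.918 F [0.3 0.2 0.3] w 0.0005032837288453126
[ 0.543 -0.873  0.184] -0.521
[ 0.38649424  0.09547285 -0.44695475  2.04320759  0.04823642  1.01254516
 -1.22334007]
```

>>> move_arm:
  motion: "0 0.11 -0.18 0.03 0 0 -0.07;0 0.22 -0.35 0.06 0 0 -0.15;0 0.33 -0.53 0.09 0 0 -0.22;0 0.44 -0.7 0.12 0 0 -0.3;0 0.54 -0.87 0.18 0 0 -0.37"

```text
time: 1.77
position: [0.4563, 0.1371, 0.2007]
tool_rot: [[0.526, 0.851, 0.001], [0.851, -0.526, 0.0], [0.001, 0.001, -1.0]]
wrist_force: [1.0, -0.3, -0.4]
grip_width: 0.0002
grip_force: 0.0
```

>>> move_arm:
  motion: "0 0 0 0 0 0 -0.07;0 0 0 0 0 0 -0.12;0 0 0 0 0 0 -0.15;0 0 0 0 0 0 -0.15;0 0 0 0 0 0 -0.15"

```text
time: 2.18
position: [0.456, 0.1352, 0.2003]
tool_rot: [[0.32, 0.947, -0.0], [0.947, -0.32, 0.0], [-0.0, -0.0, -1.0]]
wrist_force: [-0.1, -1.4, -0.3]
grip_width: 0.0004
grip_force: 0.0
```

```bash
python3 - <<'E'
from h import *
rel([(.037,.067,.2,-.1),(.037,.067,.066,-.1)]);print(get_state()['q'])
a=cv2.resize(grab_frame("top")[165:265,205:345,::-1],None,fx=5.6,fy=5.6,interpolation=cv2.INTER_CUBIC)
b=cv2.resize(grab_frame("scene")[190:275,235:345,::-1],None,fx=7,fy=7,interpolation=cv2.INTER_CUBIC)
cv2.imwrite("pics/b1.png",b)
E
```

```text
t 2.18 bed [0.0332 0.0663 0.2003] yaw -0.105 F [-0.1 -1.4 -0.3] w 0.00040925247863884175
[ 0.025 -0.007  0.002] -0.003
[ 0.025 -0.007  0.895] -0.003
[ 0.22333459  0.23305346 -0.65018978  1.98524646  0.16929226  0.97667396
 -0.83531512]
```

View pics/b1.png

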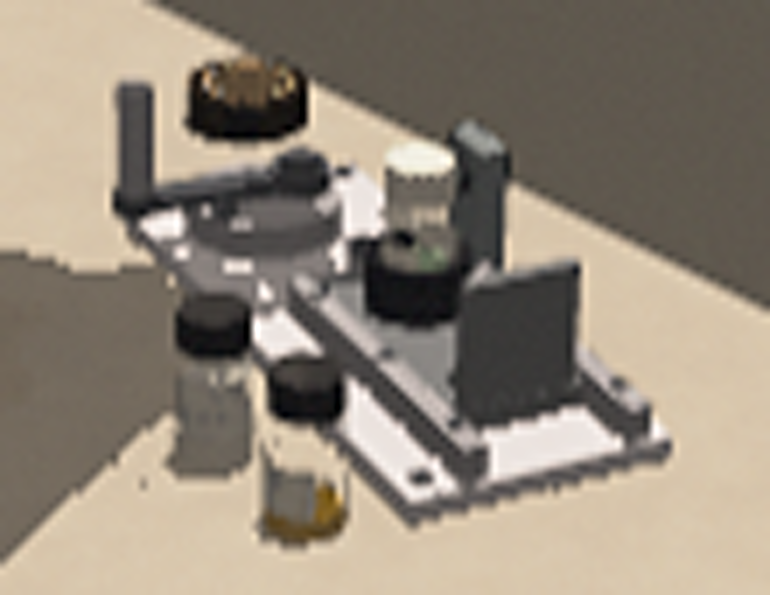

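The hand is above the crop, and the peg (135,85) and all the other items are unmoved. Descending behind the peg.

>>> move_arm:
  motion: "0 0 0 0.2 0 0 0;0 0 0 0.4 0 0 0;0 0 0 0.6 0 0 0;0 0 0 0.8 0 0 0;0 0 0 0.9 0 0 0"

```text
time: 2.7
position: [0.4548, 0.1349, 0.0626]
tool_rot: [[0.32, 0.947, -0.003], [0.947, -0.32, -0.0], [-0.001, -0.003, -1.0]]
wrist_force: [-0.1, 0.0, -0.5]
grip_width: 0.0009
grip_force: 0.0
```

```bash
python3 - <<'E'
from h import *
def pose(c,back): # cam angle c, pusher 'back' m behind peg axis
    r=.0655; return (.06+r*np.cos(c)-back*np.sin(c), r*np.sin(c)+back*np.cos(c), .066, c-np.pi/2)
rel([pose(c,.015) for c in (1.47,1.4,1.3,1.2,1.1,1.0,.9)])
cv2.imwrite("pics/s2.png",cv2.resize(grab_frame("scene")[120:275,200:380,::-1],None,fx=4,fy=3.8,interpolation=cv2.INTER_CUBIC))
E
sed -i '$a def pose(c,back=.015):\n    r=.0655; return (.06+r*np.cos(c)-back*np.sin(c), r*np.sin(c)+back*np.cos(c), .066, c-np.pi/2)' h.py
```

```text
t 2.7 bed [0.0326 0.0674 0.0626] yaw -0.104 F [-0.1  0.  -0.5] w 0.0008882180137223304
[ 0.127 -0.008 -0.023] -0.002
[ 0.158 -0.014 -0.023] 0.042
[ 0.202 -0.019 -0.023] 0.106
[ 0.247 -0.02  -0.023] 0.17
[ 0.292 -0.015 -0.023] 0.233
[ 0.336 -0.007 -0.023] 0.297
[ 0.379  0.006 -0.023] 0.361
```

View pics/s2.png

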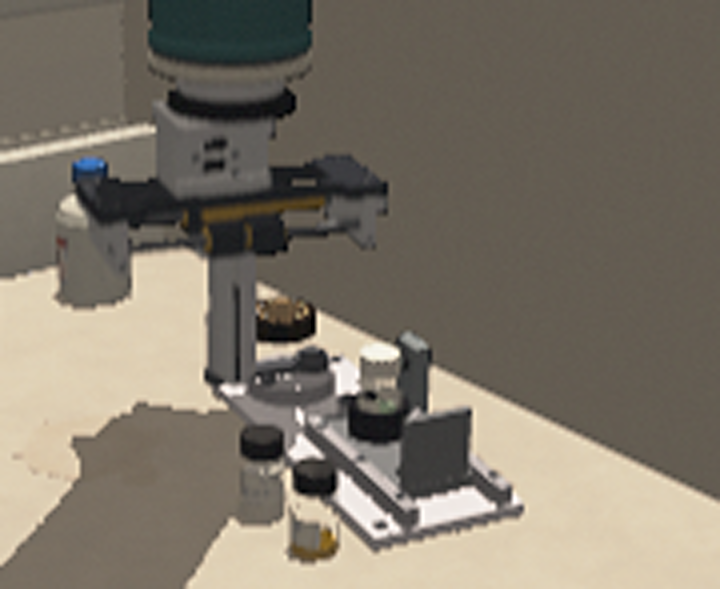

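The fingers stand at crop (230,320), right behind the peg. Pushing now along the arc.

>>> move_arm:
  motion: "0 0.06 0 -0.02 0 0 0;0 0.127 -0.01 -0.02 0 0 0;0 0.16 -0.015 -0.02 0 0 0.04;0 0.2 -0.02 -0.02 0 0 0.105;0 0.245 -0.02 -0.02 0 0 0.17"

```text
time: 3.17
position: [0.4655, 0.1717, 0.07]
tool_rot: [[0.562, 0.827, 0.001], [0.827, -0.562, -0.0], [0.0, 0.001, -1.0]]
wrist_force: [-0.9, -6.4, -2.5]
grip_width: 0.0005
grip_force: 2.8
```

```bash
python3 - <<'E'
from h import *
rel([pose(c) for c in (1.2,1.1,1.,.9,.8,.7)])
E
```

```text
t 3.17 bed [0.0708 0.065  0.07  ] yaw -0.375 F [-0.9 -6.4 -2.5] w 0.0005311681566209394
[-0.01  -0.007  0.026] -0.003
[ 0.034 -0.015  0.026] 0.061
[ 0.078 -0.018  0.026] 0.124
[ 0.123 -0.017  0.026] 0.188
[ 0.168 -0.012  0.026] 0.252
[ 0.211 -0.002  0.026] 0.315
```

Force of 6 N shows contact, as expected. Continuing.

>>> move_arm:
  motion: "0 0.034 -0.01 0.02 0 0 0.06;0 0.078 -0.015 0.02 0 0 0.124;0 0.123 -0.015 0.02 0 0 0.19;0 0.168 -0.01 0.02 0 0 0.25;0 0.21 0 0.02 0 0 0.315"

```text
time: 3.58
position: [0.4829, 0.1983, 0.067]
tool_rot: [[0.887, 0.462, 0.001], [0.462, -0.887, -0.0], [0.001, 0.0, -1.0]]
wrist_force: [-4.1, -4.8, -1.3]
grip_width: 0.0007
grip_force: 2.7
```

```bash
python3 - <<'E'
from h import *
rel([pose(c) for c in (.7,.6,.5,.4,.3,.2)])
E
```

```text
t 3.58 bed [0.1006 0.0539 0.067 ] yaw -0.869 F [-4.1 -4.8 -1.3] w 0.0006724602604125135
[0.001 0.002 0.007] 0.001
[ 0.045 -0.006  0.007] 0.065
[ 0.089 -0.009  0.007] 0.128
[ 0.134 -0.008  0.007] 0.192
[ 0.179 -0.002  0.007] 0.256
[0.222 0.008 0.007] 0.319
```

>>> move_arm:
  motion: "0 0.045 -0.005 0 0 0 0.065;0 0.09 -0.01 0 0 0 0.13;0 0.134 -0.01 0 0 0 0.19;0 0.18 0 0 0 0 0.255;0 0.2 0.003 0 0 0 0.29"

```text
time: 4.0
position: [0.5096, 0.2131, 0.0671]
tool_rot: [[1.0, 0.024, 0.001], [0.024, -1.0, 0.002], [0.001, -0.002, -1.0]]
wrist_force: [-5.4, 0.4, -1.2]
grip_width: 0.0007
grip_force: 2.5
```

```bash
python3 - <<'E'
from h import *
rel([pose(c) for c in (.2,.1,.05,0)])
a=cv2.resize(grab_frame("scene")[150:275,220:350,::-1],None,fx=5,fy=4.6,interpolation=cv2.INTER_CUBIC)
cv2.imwrite("pics/s3.png",a)
E
```

```text
t 4.0 bed [0.1209 0.0311 0.0671] yaw -1.325 F [-5.4  0.4 -1.2] w 0.0006979161025077445
[0.022 0.003 0.007] 0.029
[ 0.067 -0.002  0.007] 0.093
[ 0.089 -0.004  0.007] 0.124
[ 0.112 -0.004  0.008] 0.156
```

View pics/s3.png

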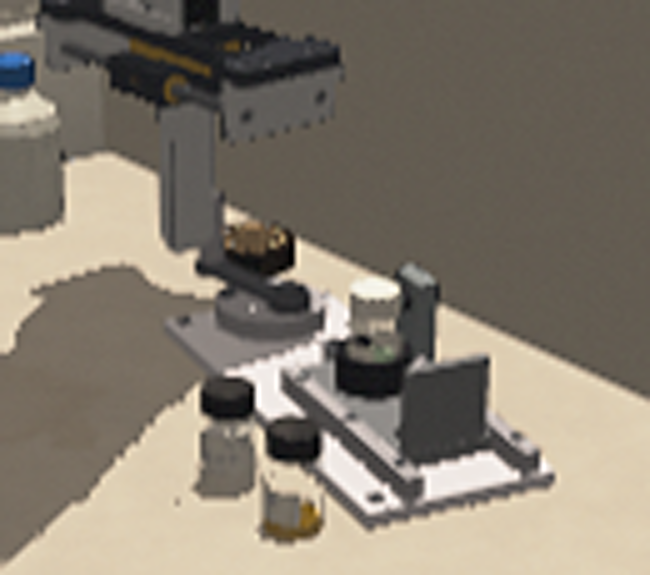

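The lever is following: its foot is at (205,265) and the pivot at (295,295), so it is nearly in line. I'll stop a little short of zero, then measure.

>>> move_arm:
  motion: "0 0.02 0 0 0 0 0.03;0 0.045 0 0 0 0 0.06;0 0.067 0 0 0 0 0.09;0 0.085 0 0 0 0 0.12;0 0.085 0 0 0 0 0.12"

```text
time: 4.47
position: [0.5223, 0.2139, 0.0671]
tool_rot: [[0.987, -0.159, 0.001], [-0.159, -0.987, 0.003], [0.001, -0.003, -1.0]]
wrist_force: [-2.3, 3.7, -0.4]
grip_width: 0.0003
grip_force: 1.7
```

>>> move_arm:
  motion: "0 0 0 0 0 0 0;0 -0.05 0 0 0 0 0;0 -0.1 0 -0.2 0 0 0;0 -0.15 0 -0.45 0 0 0;0 -0.2 0 -0.7 0 0 0"

```text
time: 4.88
position: [0.4912, 0.2164, 0.1722]
tool_rot: [[0.988, -0.157, -0.001], [-0.157, -0.988, 0.0], [-0.001, 0.0, -1.0]]
wrist_force: [0.5, 0.3, -0.6]
grip_width: 0.0006
grip_force: 0.0
```

>>> move_arm:
  motion: "0 -0.2 0.1 0 0 0 0;0 -0.4 0.2 0 0 0 0;0 -0.6 0.3 0 0 0 0;0 -0.8 0.4 0 0 0 0;0 -1 0.5 0 0 0 0"

```text
time: 5.3
position: [0.3308, 0.1654, 0.171]
tool_rot: [[0.988, -0.158, 0.002], [-0.158, -0.988, 0.0], [0.002, -0.0, -1.0]]
wrist_force: [0.0, 1.0, 1.2]
grip_width: 0.0004
grip_force: 0.0
```

```bash
python3 - <<'E'
from h import *
rel([])
a=cv2.convertScaleAbs(cv2.resize(grab_frame("top")[165:235,205:305,::-1],None,fx=5.6,fy=5.6,interpolation=cv2.INTER_CUBIC),alpha=1.5)
b=cv2.resize(grab_frame("scene")[190:275,235:345,::-1],None,fx=5.6,fy=5.6,interpolation=cv2.INTER_CUBIC)
w=np.zeros((a.shape[0],220*0+1,3),np.uint8)
b=cv2.resize(grab_frame("scene")[190:240,245:285,::-1],None,fx=5.6,fy=5.6,interpolation=cv2.INTER_CUBIC)
o=np.zeros((392,784,3),np.uint8);o[:,:560]=a;o[:280,560:]=b
cv2.imwrite("pics/m1.png",o)
E
```

```text
t 5.3 bed [0.0351 0.1951 0.171 ] yaw -1.507 F [0.  1.  1.2] w 0.00042332298675435543
```

View pics/m1.png

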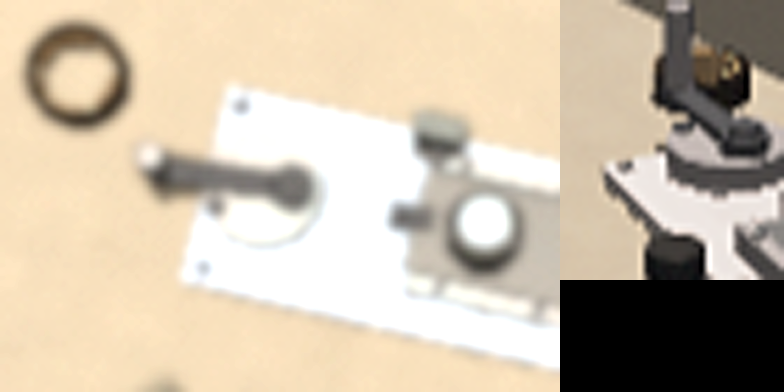

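Peg top is at top-crop (151,158) and the pivot at (292,187). Measuring the cam angle from these.

```bash
python3 - <<'E'
from h import *
f=(grab_frame("top"))[:,:,::-1]; 
for uv in((151,158),(149,155),(153,160)):
    p=inb(onz("top",T(*uv),.078)); print(p, np.arctan2(p[1],p[0]-.06))
q=inb(onz("top",T(292,187),.04));print(q)
p=inb(onz("scene",((679-560)/5.6+245-.4,4/5.6+190-.4),.078));print("scene",p,np.arctan2(p[1],p[0]-.06))
# sub-pixel: bright blob of peg top
c=f[185:201,225:240].astype(int).min(2);print(c)
rel([pose(0,.035),pose(0,.015),pose(-.05,.015)])
E
```

```text
[0.1231 0.0062 0.078 ] 0.09794235163226203
[0.1243 0.005  0.078 ] 0.07760433250929487
[0.122  0.0069 0.078 ] 0.11083424365390172
[0.0596 0.0006 0.04  ]
scene [0.127  0.0036 0.078 ] 0.05367972418242418
[[ 73  98 117 125 127 127 126 126 127 126 125 125 125 125 126]
 [ 99 114 123 126 127 126 127 126 125 127 125 124 125 125 126]
 [117 123 126 127 127 127 126 126 125 125 125 124 125 124 126]
 [123 125 127 127 126 125 125 125 126 125 125 125 124 124 126]
 [126 126 127 126 124 125 126 126 125 124 125 125 125 126 125]
 [126 126 125 123 125 130 134 133 126 121 121 123 125 126 125]
 [125 125 124 123 128 139 147 144 128 113 111 116 119 121 121]
 [125 125 126 123 132 147 157 151 128  99  92 100 104 107 111]
 [125 125 124 122 129 143 152 144 116  82  74  81  85  89  92]
 [125 125 123 120 119 122 125 116  89  65  65  73  76  77  79]
 [125 125 124 119 111 100  90  76  61  52  63  73  75  77  75]
 [125 124 125 121 112  96  74  55  43  47  60  70  73  73  72]
 [125 125 124 122 119 106  84  59  44  46  56  63  66  67  66]
 [125 124 125 123 123 116  98  73  56  52  57  61  63  63  64]
 [125 125 124 124 124 120 111  92  74  67  70  75  77  77  80]
 [126 124 126 124 124 124 119 108  94  86  90  98 101 101 105]]
t 5.5 bed [0.036  0.1936 0.1715] yaw -1.507 F [ 0.7 -0.3  0.7] w 0.0001727643539692815
[ 1.091 -0.528  0.707] 0.04
[ 1.224 -0.519  0.707] 0.04
[ 1.247 -0.522  0.707] 0.072
```

>>> move_arm:
  motion: "0 0.2 -0.1 0 0 0 0.02;0 0.4 -0.2 0 0 0 0.04;0 0.6 -0.3 0 0 0 0.04;0 0.8 -0.4 0 0 0 0.04;0 1 -0.53 0 0 0 0.04"

```text
time: 5.92
position: [0.4956, 0.2206, 0.1704]
tool_rot: [[0.975, -0.221, 0.001], [-0.221, -0.975, -0.0], [0.001, -0.0, -1.0]]
wrist_force: [0.7, -0.7, 0.4]
grip_width: 0.0006
grip_force: 0.0
```

>>> move_arm:
  motion: "0 0 0 0.2 0 0 0;0 0 0 0.4 0 0 0;0 0 0 0.6 0 0 0;0 0 0 0.7 0 0 0;0 0 0 0.7 0 0 0"

```text
time: 6.33
position: [0.4921, 0.2201, 0.0623]
tool_rot: [[0.976, -0.22, -0.004], [-0.22, -0.976, -0.002], [-0.004, 0.002, -1.0]]
wrist_force: [1.1, 0.2, -0.5]
grip_width: 0.0005
grip_force: 0.0
```

```bash
python3 - <<'E'
from h import *
rel([pose(0.06,.015),pose(0,.015)])
E
```

```text
t 6.33 bed [0.1239 0.0498 0.0623] yaw -1.571 F [ 1.1  0.2 -0.5] w 0.0005322865981765786
[ 0.206 -0.004 -0.026] -0.038
[ 0.232 -0.01  -0.026] -0.0
```

>>> move_arm:
  motion: "0 0.06 0 -0.02 0 0 0;0 0.12 -0.01 -0.02 0 0 0;0 0.18 -0.01 -0.02 0 0 0;0 0.21 -0.01 -0.02 0 0 0;0 0.22 -0.01 -0.02 0 0 0"

```text
time: 6.75
position: [0.5268, 0.2147, 0.0693]
tool_rot: [[0.975, -0.221, 0.001], [-0.221, -0.975, 0.001], [0.001, -0.001, -1.0]]
wrist_force: [-5.0, 1.1, 3.2]
grip_width: 0.0004
grip_force: 2.4
```

```bash
python3 - <<'E'
from h import *
rel([pose(0,.015)])
E
```

```text
t 6.75 bed [0.1262 0.0147 0.0693] yaw -1.572 F [-5.   1.1  3.2] w 0.00041218262898943473
[-0.002  0.005  0.022] -0.001
```

Retreat and re-measure.

>>> move_arm:
  motion: "0 0 0 0 0 0 0;0 -0.05 0 0 0 0 0;0 -0.12 0 -0.2 0 0 0;0 -0.2 0 -0.45 0 0 0;0 -0.3 0 -0.7 0 0 0"

```text
time: 7.17
position: [0.4803, 0.2243, 0.1741]
tool_rot: [[0.975, -0.22, -0.001], [-0.22, -0.975, -0.001], [-0.001, 0.001, -1.0]]
wrist_force: [0.2, -0.0, -0.0]
grip_width: 0.0007
grip_force: 0.0
```

>>> move_arm:
  motion: "0 -0.2 0.1 0 0 0 -0.07;0 -0.4 0.2 0 0 0 -0.14;0 -0.6 0.3 0 0 0 -0.21;0 -0.8 0.4 0 0 0 -0.28;0 -0.9 0.6 0 0 0 -0.36"

```text
time: 7.58
position: [0.3278, 0.1684, 0.1732]
tool_rot: [[0.94, 0.34, 0.0], [0.34, -0.94, -0.0], [0.0, 0.0, -1.0]]
wrist_force: [0.7, -0.2, 1.5]
grip_width: 0.0005
grip_force: 0.0
```

```bash
python3 - <<'E'
from h import *
rel([(-.16,.16,.17,0),(-.16,0,.17,0)])
t=grab_frame("top")[:,:,::-1];s=grab_frame("scene")[:,:,::-1]
g=t[188:200,224:238].astype(float).min(2)-128; g[g<0]=0
v,u=np.mgrid[188:200,224:238]; uv=((g*u).sum()/g.sum(),(g*v).sum()/g.sum()); p=inb(onz("top",uv,.078));print(uv,p,np.arctan2(p[1],p[0]-.06))
a=cv2.convertScaleAbs(cv2.resize(t[165:235,205:305],None,fx=5.6,fy=5.6,interpolation=cv2.INTER_CUBIC),alpha=1.5)
o=np.zeros((392,784,3),np.uint8);o[:,:560]=a;o[:280,560:]=cv2.resize(s[185:235,245:285],None,fx=5.6,fy=5.6,interpolation=cv2.INTER_CUBIC)
cv2.imwrite("pics/m2.png",o)
E
```

```text
t 7.58 bed [0.0373 0.1986 0.1732] yaw -1.002 F [ 0.7 -0.2  1.5] w 0.0004859882571722672
[-0.491  1.247  0.022] -0.638
[0.407 1.822 0.022] -0.638
(np.float64(231.1979695431472), np.float64(190.1979695431472)) [ 0.1256 -0.0003  0.078 ] -0.0045731388511766604
```

View pics/m2.png

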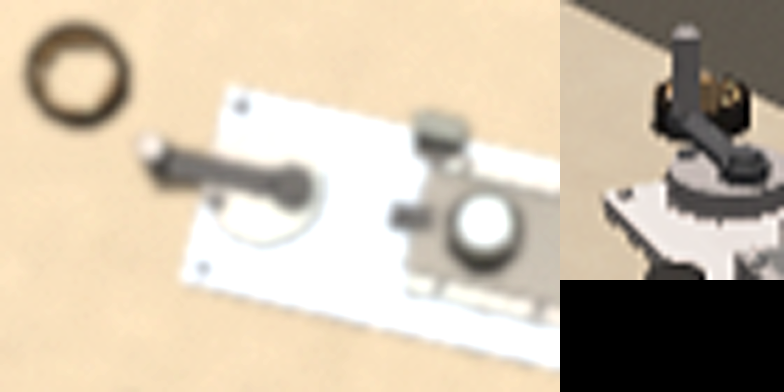

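The peg top is at (152,148) and the angle measures about 0. Going round behind the tab, high up.

>>> move_arm:
  motion: "0 0.05 0.2 0 0 0 0;0 0.1 0.4 0 0 0 0;0 0.15 0.6 0 0 0 0;0 0.2 0.8 0 0 0 0;0 0.22 1 0 0 0 0"

```text
time: 8.1
position: [0.4127, 0.0357, 0.1736]
tool_rot: [[0.943, 0.331, 0.001], [0.331, -0.943, -0.0], [0.001, 0.001, -1.0]]
wrist_force: [1.2, 1.0, -0.0]
grip_width: 0.0001
grip_force: 0.0
```

>>> move_arm:
  motion: "0 0.05 0.2 0 0 0 -0.07;0 0.1 0.4 0 0 0 -0.14;0 0.14 0.6 0 0 0 -0.21;0 0.19 0.8 0 0 0 -0.28;0 0.19 0.82 0 0 0 -0.35"

```text
time: 8.52
position: [0.4814, -0.0739, 0.1734]
tool_rot: [[0.631, 0.776, 0.001], [0.776, -0.631, -0.001], [-0.0, 0.002, -1.0]]
wrist_force: [-1.0, -0.1, -0.4]
grip_width: 0.0007
grip_force: 0.0
```

>>> move_arm:
  motion: "0 0 0 0 0 0 -0.07;0 0 0 0 0 0 -0.14;0 0 0 0 0 0 -0.21;0 0 0 0 0 0 -0.28;0 0 0 0 0 0 -0.285"

```text
time: 8.93
position: [0.4794, -0.0695, 0.1734]
tool_rot: [[0.228, 0.974, 0.0], [0.974, -0.228, -0.0], [-0.0, 0.0, -1.0]]
wrist_force: [0.0, -0.4, -0.1]
grip_width: 0.0006
grip_force: 0.0
```

```bash
python3 - <<'E'
from h import *
rel([(-.16,0,.055,0),(-.13,0,.055,0)])
p=inb(onz("scene",(266.9,190),.078));print("scene peg",p,np.arctan2(p[1],p[0]-.06))
E
```

```text
t 8.93 bed [-0.1614 -0.0015  0.1734] yaw -0.008 F [ 0.  -0.4 -0.1] w 0.0006147854619429929
[ 0.009 -0.01   0.789] -0.005
[ 0.209 -0.012  0.789] -0.005
scene peg [0.1278 0.     0.078 ] 0.0
```

Both views give the cam at 0. Lowering behind the tab, then pushing.

>>> move_arm:
  motion: "0 0 -0.01 0.2 0 0 0;0 0 -0.01 0.4 0 0 0;0 0 -0.01 0.6 0 0 0;0 0 -0.01 0.77 0 0 0;0 0 -0.01 0.77 0 0 0"

```text
time: 9.35
position: [0.4756, -0.0689, 0.0542]
tool_rot: [[0.236, 0.972, -0.006], [0.972, -0.236, 0.001], [-0.001, -0.006, -1.0]]
wrist_force: [-1.8, 0.2, -0.7]
grip_width: 0.0003
grip_force: 0.0
```

>>> move_arm:
  motion: "0 0.05 0 0 0 0 0;0 0.1 0 0 0 0 0;0 0.15 0 0 0 0 0;0 0.2 0 0 0 0 0;0 0.25 0 0 0 0 0"

```text
time: 9.77
position: [0.4876, -0.0318, 0.059]
tool_rot: [[0.233, 0.973, 0.002], [0.973, -0.233, -0.0], [0.0, 0.002, -1.0]]
wrist_force: [-0.2, -0.1, 0.3]
grip_width: 0.0003
grip_force: 0.0
```

```bash
python3 - <<'E'
from h import *
rel([(-.116,0,.052,0),(-.0845,0,.052,0)])
E
```

```text
t 9.77 bed [-0.1229 -0.0013  0.059 ] yaw -0.013 F [-0.2 -0.1  0.3] w 0.00032224315861927163
[ 0.046 -0.009  0.047] -0.008
[ 0.256 -0.012  0.047] -0.008
```

>>> move_arm:
  motion: "0 0.04 0 0.03 0 0 0;0 0.08 0 0.03 0 0 0;0 0.12 0 0.03 0 0 0;0 0.16 0 0.03 0 0 0;0 0.2 0 0.03 0 0 0"

```text
time: 10.18
position: [0.4938, -0.0034, 0.0534]
tool_rot: [[0.233, 0.972, -0.0], [0.972, -0.233, -0.0], [-0.0, -0.0, -1.0]]
wrist_force: [-0.1, -2.5, -2.5]
grip_width: 0.0005
grip_force: 1.3
```

```bash
python3 - <<'E'
from h import *
rel([(-.0845,0,.052,0)])
E
```

```text
t 10.18 bed [-0.0937 -0.001   0.0534] yaw -0.014 F [-0.1 -2.5 -2.5] w 0.0004962914724120203
[ 0.061 -0.008  0.009] -0.009
```

Pushing with about 2.5 N. Creeping home to the stop in small steps.

>>> move_arm:
  motion: "0 0.015 0 0 0 0 0;0 0.03 0 0 0 0 0;0 0.045 0 0 0 0 0;0 0.055 0 0 0 0 0;0 0.06 0 0 0 0 0"

```text
time: 10.6
position: [0.4958, 0.0051, 0.0534]
tool_rot: [[0.233, 0.973, -0.0], [0.973, -0.233, 0.0], [-0.0, -0.0, -1.0]]
wrist_force: [-1.8, -4.3, -1.6]
grip_width: 0.0004
grip_force: 2.3
```

>>> move_arm:
  motion: "0 0.004 0 0 0 0 0;0 0.008 0 0 0 0 0;0 0.012 0 0 0 0 0;0 0.014 0 0 0 0 0;0 0.014 0 0 0 0 0"

```text
time: 11.02
position: [0.4958, 0.0053, 0.0534]
tool_rot: [[0.234, 0.972, -0.001], [0.972, -0.234, -0.002], [-0.002, -0.001, -1.0]]
wrist_force: [-4.1, -13.3, 3.4]
grip_width: 0.0003
grip_force: 6.5
```

```bash
python3 - <<'E'
from h import *
rel([(-.0845,0,.052,0)])
E
```

```text
t 11.02 bed [-0.0848 -0.0011  0.0534] yaw -0.015 F [ -4.1 -13.3   3.4] w 0.0002865259828981736
[ 0.002 -0.007  0.009] -0.01
```

The force rose to 14 N with no movement, at the expected home position. Backing off and clearing.

>>> move_arm:
  motion: "0 0 0 0 0 0 0;0 -0.06 0 0 0 0 0;0 -0.15 0 0 0 0 0;0 -0.3 0 0 0 0 0;0 -0.45 0 0 0 0 0"

```text
time: 11.43
position: [0.4807, -0.059, 0.0536]
tool_rot: [[0.232, 0.973, 0.001], [0.973, -0.232, 0.0], [0.001, 0.001, -1.0]]
wrist_force: [-0.0, -0.2, -0.1]
grip_width: 0.0006
grip_force: 0.0
```

>>> move_arm:
  motion: "0 -0.1 0 -0.2 0 0 0;0 -0.2 0 -0.4 0 0 0;0 -0.3 0 -0.6 0 0 0;0 -0.4 0 -0.8 0 0 0;0 -0.4 0 -0.8 0 0 0"

```text
time: 11.85
position: [0.4684, -0.1202, 0.1786]
tool_rot: [[0.236, 0.972, 0.007], [0.972, -0.236, -0.002], [-0.0, 0.007, -1.0]]
wrist_force: [-0.1, 0.0, 1.3]
grip_width: 0.0008
grip_force: 0.0
```

```bash
python3 - <<'E'
from h import *
rel([])
t=grab_frame("top")[:,:,::-1];s=grab_frame("scene")[:,:,::-1]
g=t[186:200,224:238].astype(float).min(2)-128; g[g<0]=0
v,u=np.mgrid[186:200,224:238]; uv=((g*u).sum()/g.sum(),(g*v).sum()/g.sum()); p=inb(onz("top",uv,.078));print(uv,p,np.arctan2(p[1],p[0]-.06))
a=cv2.convertScaleAbs(cv2.resize(t[165:265,205:345],None,fx=4,fy=4,interpolation=cv2.INTER_CUBIC),alpha=1.5)
cv2.imwrite("pics/f.png",np.hstack([a[:,:400],cv2.resize(s[185:285,245:345],(400,400),interpolation=cv2.INTER_CUBIC)]))
E
```

```text
t 11.85 bed [-0.2132 -0.0019  0.1786] yaw -0.017 F [-0.1  0.   1.3] w 0.0008006860816456809
(np.float64(229.27689873417722), np.float64(191.0102848101266)) [0.13   0.0029 0.078 ] 0.041404894154463724
```

View pics/f.png

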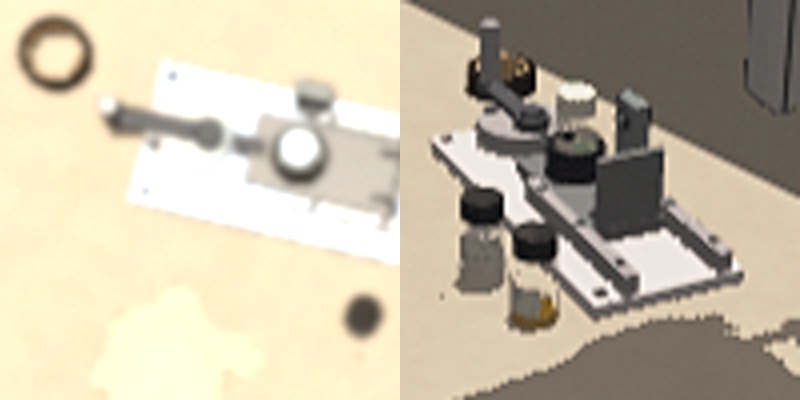

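The peg top is at (108,105), the same place as before the push, so the cam hasn't turned. The roller is against the cam, the vial stands in its ring next to the reader, the spares are in place and the hand is clear.

```bash
python3 -c "
from bench import *
print(hand_in())"
```

```text
the job is handed in; nothing more can be done
None
```

The job is handed in: the cam was turned to its low point first, measured at about 0 rad in both views, then the shuttle was pushed home against its stop, with the vial and bystanders I could see undisturbed and the hand clear.

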